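# Spread a snap ring and hold it open at the axle groove

### The job

Fetch the large steel snap ring from the bench: pinch its two upright lugs together so that it springs open, and keep it spread while you lower it, level, over the end of the axle stub that has the groove (not the plain one). Stop when the ring is level with the middle of the groove and finish there, still holding it spread by the lugs, centred and touching the shaft nowhere. Do not press the ring hard against the stub, and leave the other things on the bench where they are.

Things in the scene. Friction and masses are not known exactly. Their poses are not given: they have to be found in the camera images.
- ring: Steel snap ring, 100 g, flat on the bench: band 8 mm high, 6 mm thick, two sprung halves on a 12 mm knuckle centred at x = +31 mm, tails crossing at the -x side under the lugs. Origin: middle of the opening, at the underside; z up. Two upright 9 mm round lugs at the -x side rise to 46 mm; pinched together along y they open the ring. At the start the lugs point roughly at the robot
- ring_mid (a point): Middle of the ring's opening at half the band's height (4 mm above the underside)
- lug_right (a point): On the axis of one lug, 31 mm above the ring's underside, a good height for the TCP. It belongs to the ring's +y half but stands on the -y side (tails cross). Relaxed: x = -42.4, y = -24.4 mm from the ring's origin (58 mm over both lugs). Fully spread: x = -46, y = -5.5 mm (20 mm over both)
- lug_left (a point): The same for the other lug: it belongs to the -y half and stands on the +y side, relaxed at y = +24.4, fully spread at y = +5.5 mm. Each lug needs about 3 N to start and 6.5 N fully spread; a hard stop ends the spreading, so a 20 N grip is safe. Let go, the ring springs shut
- left (a joint): Spread of the +y half, rad: 0 relaxed (opening only 36 mm wide in y, does not pass the shaft), 0.23 a round 50 mm opening about the origin, 0.25 stop. The half-width of the opening grows by about 31 mm per rad
- right (a joint): Spread of the -y half, rad, always equal to the other
- stub_grooved: Fixed steel axle stub with the groove: 90 mm square flange 12 mm thick with four bolt heads, a 62 mm collar up to 24 mm, then an upright shaft of 40 mm diameter, top end (5 mm chamfer) 120 mm above the bench. Groove of 33 mm diameter from 76 to 94 mm height. Origin: on the shaft's axis at the bench surface, z up
- groove (a point): On the axis of the grooved shaft, at mid-height of the groove, 85 mm above the bench
- shaft_end (a point): Centre of the grooved shaft's top face, 120 mm above the bench
- stub_plain: A second fixed stub of the same flange, diameter and height but with no groove. Origin: on its axis at the bench surface
- silicone_spray: white and dark spray can, 53 mm across, 191 mm tall, standing (bystander; origin under its centre)
- marker_red: black marker pen with a red band, 14 x 136 x 15 mm, lying along its y (bystander)
- box_cutter: grey box cutter, 31 x 156 x 23 mm, lying along its y (bystander)
- nut_driver: nut driver with a red handle, 29 x 196 x 29 mm, lying along its y (bystander)
- marker_black: black marker pen, 14 x 136 x 15 mm, lying along its y (bystander)
Not all that is in view belongs to the job. Leave any purple look-alike of the ring alone. What is shaped like the stub_grooved but red is not meant.

How it is judged:
By the outcome, as a careful person would: the job done as asked, in the order asked, and still so for the second after the job is handed in, while the arm keeps its last pose, push and grip.
It also fails if it takes over 38 s, if anything falls off the work surface, if the arm or the gripper's body presses on something with over 40 N, if the wrist force passes 120 N, or if a joint passes its speed limit or range.

### The arm

A 7-joint arm with a two-finger parallel gripper is mounted at the origin on a cart in front of the work surface, level with it; the furniture and walls round the work are solid. World frame = base frame: x ahead of the robot, y to its left, z up, the work surface at z = 0. Lengths are in m, angles in rad, forces in N, time in s.
With the tool pointing down it reaches from about 0.4 to 0.875 m from the base axis. Payload 19.3 kg.
Tool frame: the origin (TCP) lies between the finger pads, 19 mm behind the fingertips; this is the grasp point; z points along the fingers, y is the line along which they close (so a half turn about z gives the same grasp; the last joint's range is limited). The gripper opens to 85 mm and grips with 20 to 120 N. Pads are 22 mm wide; open, the fingers measure 114 mm over their backs; the gripper's body (76 mm by 85 mm) begins 54 mm behind the grasp point. The pads swing forward as they close: fully open they stand 13 mm farther back than shut.
Start: joints at [1.069, 0.521, -0.036, 1.599, 0.021, 1.021, -0.113], TCP at [0.262, -0.568, 0.25] pointing down, gripper open.
Joint ranges: [-2.91, 2.91], [-0.3, 2.13], [-1.5, 1.42], [0.17, 2.43], [-1.26, 4.41], [0.16, 1.93], [-2.52, 2.52]. Speed limits (rad/s): [1.89, 1.89, 2.39, 2.39, 3.01, 3.01, 3.01].

### API

Orientations are given as [roll, pitch, yaw] about the fixed x, y, z axes, in that order (R = Rz(yaw) Ry(pitch) Rx(roll)).
In Python, from workcell import monitor, grab_frame, camera_model, bot gives the robot as it stands.
- The arm moves only by the tool move_arm, never from a script. Its argument "moves" is a list of rows, each a list of 4 numbers: the shift along the world's x, y, z in mm, then the turn about the world's z in rad. A call has 1 to 12 rows; each row is the pose to reach, as a shift and turn from the pose commanded when the call began; what a row does not reach only later rows make up. A row lasts 1/8 s, in which the tool goes at most 62.5 mm and 10.7 degrees, less where a joint would pass 70% of its speed; a pose out of reach is approached as far as the arm can. A call with a gripper value outside its range is refused whole. "gripper" is the opening, from 0 (shut) to 1 (fully open), set as the call begins (left out, the last holds). The fingers move at their own pace and stop on an object; "newtons" is the grip in N (left out, the last holds). Time passes only in rows, so rows that repeat a pose let the fingers close. It gives the time, the measured TCP pose, the force, the opening and the grip force at its end, in the units of the state.
- monitor.observe(): the state, without advancing time (a new reading comes with each control period).
- grab_frame(name): name is "side" or "top" or "wrist"; returns the picture (420x560x3 uint8, blue, green, red); there is no depth.
- camera_model(name): a dict with "vfov" (degrees; the focal length in pixels is half the picture's height over the tangent of half this angle, whatever the lens; pixels are square), "cx", "cy" (the principal point, pixels), "R" (3x3) and "t" (3): a world point X has camera coordinates R X + t; the wrist camera has in their place "T_tool_cam" (4x4, takes a point from camera to tool coordinates, whose origin is the TCP and whose axes are the flange's). Camera axes: x right, y down, z forward; pixel columns grow to the right and rows downward; lengths in m; the calibration is good to about 2 mm. A picture is of the moment at which its call begins: read the wrist's pose just before it. camera_model takes no time and is no camera call.
- bot.job_done(): hands the job in; it is judged then, once.
The state is a dict: "clock": time; "qpos": joint angles; "qd": joint speeds; "joint_efforts": joint torques, N m; "position": TCP position; "tool_rot": TCP orientation; "force": force on the tool from outside, world axes, zero at the start; "moment": the same for the moment, N m; "grip_width": finger opening in m; "finger_force": force on a finger pad.
Only numpy, scipy, OpenCV 4.12 (cv2) and the standard library are available. Lean on these libraries where they do the work, as an engineer would, in place of code of your own. Each camera call takes 0.05 s, during which the arm holds its last target. There are 200 camera calls.

## Working session

There is one attempt and no reset: what is moved stays moved. The work goes in short steps, Python scripts to look and compute and a tool call to move; the robot and the scene stay as the last step left them, time stands still between calls to the robot, and variables do not carry over. Pictures are saved under pics/ and viewed, at most 10 in all, crops included, and the job is handed in when it is done.

Besides the shell and the picture viewer there is one more tool, called after ">>>" by a JSON object that holds its "fn" and its "kwargs", one argument or row to a line. move_arm: Moves the arm, as the interface text tells. Its arguments: {"type":"object","properties":{"moves":{"type":"array","items":{"type":"array","items":{"type":"number"}}},"gripper":{"type":"number"},"newtons":{"type":"number"}},"required":["moves"]}

```bash
mkdir -p pics; cat > h.py <<'E'
import numpy as np, cv2
from workcell import monitor, grab_frame, camera_model, bot
def cam(n):
    m=camera_model(n); f=210/np.tan(np.radians(m["vfov"])/2)
    return m,f
def px2w(n,u,v,z):
    m,f=cam(n); R=np.array(m["R"]);t=np.array(m["t"])
    d=R.T@np.array([(u-m["cx"])/f,(v-m["cy"])/f,1]); c=-R.T@t
    return c+d*(z-c[2])/d[2]
def w2px(n,X):
    m,f=cam(n); p=np.array(m["R"])@np.array(X)+np.array(m["t"])
    return np.array([m["cx"]+f*p[0]/p[2],m["cy"]+f*p[1]/p[2]])
E
python3 - <<'E'
from h import *
for n in("top","side"):
    cv2.imwrite(f"pics/{n}0.png",grab_frame(n)); print(n,camera_model(n))
print(camera_model("wrist")); print(monitor.observe())
E
```

```text
top {'vfov': 43.376730148004015, 'cx': 278.01642717423505, 'cy': 207.57579793137197, 'R': array([[ 0.00993126, -0.9999324 , -0.00604768],
       [-0.99440842, -0.00924015, -0.10519754],
       [ 0.10513455,  0.00705861, -0.99443296]]), 't': array([0.03363445, 0.54599333, 1.613494  ])}
side {'vfov': 49.640135633710116, 'cx': 287.4774536829489, 'cy': 205.3547336912647, 'R': array([[-0.98748406, -0.15765044, -0.00464471],
       [-0.05890884,  0.39598867, -0.91636386],
       [ 0.14630442, -0.90462109, -0.4003195 ]]), 't': array([0.52406826, 0.11287536, 1.19452751])}
{'vfov': 66.96226062469742, 'cx': 273.31731209613037, 'cy': 214.55759844941952, 'T_tool_cam': array([[-9.17953161e-04, -9.51386468e-01, -3.07998287e-01,
         7.90471619e-02],
       [ 9.99999411e-01, -6.94973865e-04, -8.33653627e-04,
         2.78160972e-04],
       [ 5.79076020e-04, -3.07998871e-01,  9.51386546e-01,
        -1.24883070e-01],
       [ 0.00000000e+00,  0.00000000e+00,  0.00000000e+00,
         1.00000000e+00]])}
{'clock': 0.1, 'qpos': array([ 1.06879545,  0.52196524, -0.03634019,  1.59987278,  0.02123116,
        1.02112751, -0.11280462]), 'qd': array([ 0.00011664, -0.00219076, -0.0008339 , -0.00141658, -0.00117993,
       -0.00061138,  0.00109043]), 'joint_efforts': array([ 3.27335059e-03, -9.28499365e+01,  1.98429957e+00, -3.70535195e+01,
        1.82279048e-02,  5.32825885e-03, -1.24508997e-04]), 'position': array([ 0.26143313, -0.56741712,  0.24950441]), 'tool_rot': array([-3.14060959e+00,  8.79882254e-05,  4.31811255e-01]), 'force': array([ 0.02974977, -0.90622349,  0.35993272]), 'moment': array([ 0.01317875,  0.01424283, -0.01820948]), 'finger_force': 0.0, 'grip_width': 0.08534814471382793}
```

View pics/top0.png

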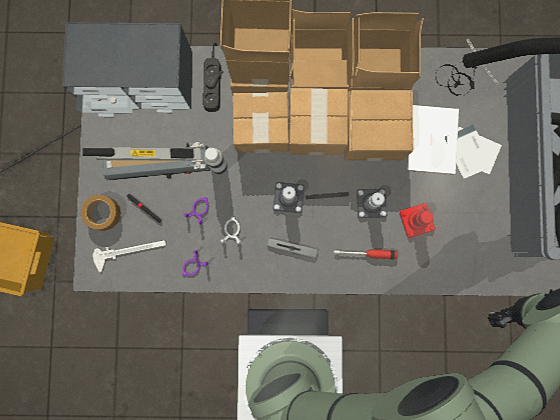

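View pics/side0.png

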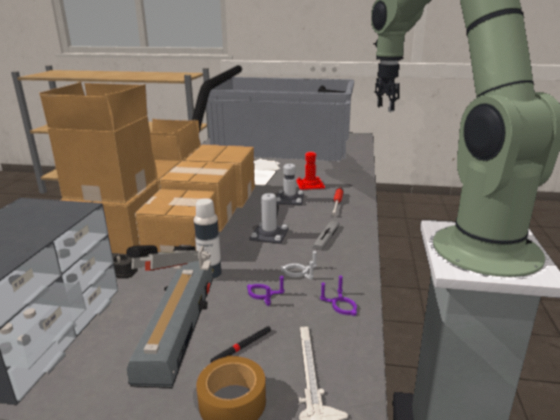

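The pale steel ring is at top (232,230) and side (298,268). The purple look-alikes are at top (197,210) and (195,262). The stubs are at top (289,197), side (268,215), which looks plain, and at top (372,203), side (290,182), which looks grooved. The red stub at (418,220) is not meant. I'll check these in one close crop.

```bash
python3 - <<'E'
from h import *
t=cv2.imread("pics/top0.png"); s=cv2.imread("pics/side0.png")
r=lambda im,u,v,w,h,k:cv2.resize(im[v:v+h,u:u+w],None,fx=k,fy=k,interpolation=cv2.INTER_CUBIC)
a=r(t,212,210,50,50,6)   # 300x300
b=r(t,347,180,50,50,6); c=r(s,245,150,100,100,3); d=r(s,270,240,50,50,6)
cv2.imwrite("pics/crop.png",np.vstack([np.hstack([a,b]),np.hstack([c,d])]))
print(px2w("top",232,230,0),px2w("top",375,200,.12),px2w("top",289,190,.12),px2w("top",372,203,.06))
E
```

```text
[0.47625687 0.18346794 0.        ] [ 0.56104331 -0.24648998  0.12      ] [0.58839647 0.00638415 0.12      ] [ 0.55905788 -0.24791361  0.06      ]
```

View pics/crop.png

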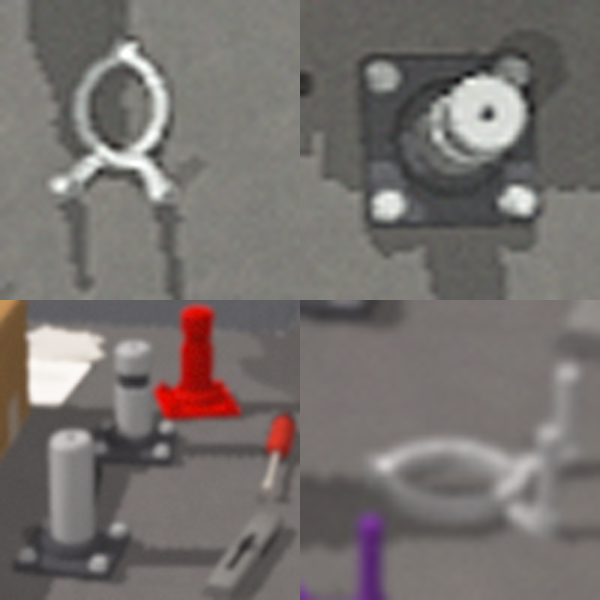

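The crop confirms the choices. The steel ring's lugs are at top px (222,241) and (239,242), with the knuckle at (233,218). The stub at (372,203) has the dark groove, and its top face is centred at (378,199).

```bash
python3 - <<'E'
from h import *
a=px2w("top",221.7,240.6,.046);b=px2w("top",238.8,241.5,.046);k=px2w("top",232.7,217.8,.008)
s=px2w("top",377.9,198.5,.12)
print(a,b,np.linalg.norm(a-b),k,s,(a+b)/2); d=k-(a+b)/2; print("yaw",np.arctan2(d[1],d[0]),np.arctan2(a[1]-b[1],a[0]-b[0])-np.pi/2)
o=monitor.observe();print(((a+b)/2-o["position"])*1000)
E
```

```text
[0.44063427 0.2100557  0.046     ] [0.43839104 0.15766469 0.046     ] 0.05243901338295438 [0.51419203 0.18124721 0.008     ] [ 0.565562   -0.25504481  0.12      ] [0.43951266 0.1838602  0.046     ]
yaw -0.03497511230122782 -0.0427908633199201
[ 178.07952682  751.27731223 -203.50440922]
```

>>> {"fn": "move_arm", "kwargs": {
  "moves": [
    [50, 50, 0, -0.1],
    [90, 100, 0, -0.2],
    [125, 155, 0, -0.3],
    [150, 210, 0, -0.4],
    [165, 270, 0, -0.47],
    [178, 330, 0, -0.47],
    [178, 390, 0, -0.47],
    [178, 450, 0, -0.47],
    [178, 510, 0, -0.47],
    [178, 570, 0, -0.47],
    [178, 630, 0, -0.47],
    [178, 690, -50, -0.47]
  ],
  "gripper": 1
}}

```text
clock: 1.6
position: [0.4406, 0.1132, 0.2113]
tool_rot: [-3.14, -0.005, -0.037]
force: [2.2, -0.2, 0.1]
grip_width: 0.0855
finger_force: 0.0
```

>>> {"fn": "move_arm", "kwargs": {
  "moves": [
    [0, 40, -20, 0],
    [0, 60, -40, 0],
    [0, 60, -40, 0],
    [0, 60, -40, 0],
    [0, 60, -40, 0]
  ]
}}

```text
clock: 2.22
position: [0.44, 0.1695, 0.1707]
tool_rot: [-3.141, -0.001, -0.04]
force: [0.4, -0.2, 0.9]
grip_width: 0.0852
finger_force: 0.0
```

```bash
cat >> h.py <<'E'
from scipy.spatial.transform import Rotation as Ro
def wpose(o):
    m,f=cam("wrist"); T=np.eye(4); T[:3,:3]=Ro.from_euler("xyz",o["tool_rot"]).as_matrix(); T[:3,3]=o["position"]
    return T@np.array(m["T_tool_cam"]),m,f
def wpx2w(o,u,v,z):
    C,m,f=wpose(o); d=C[:3,:3]@np.array([(u-m["cx"])/f,(v-m["cy"])/f,1]); c=C[:3,3]
    return c+d*(z-c[2])/d[2]
def ww2px(o,X):
    C,m,f=wpose(o); p=C[:3,:3].T@(np.array(X)-C[:3,3]); return np.array([m["cx"]+f*p[0]/p[2],m["cy"]+f*p[1]/p[2]])
E
python3 - <<'E'
from h import *
o=monitor.observe(); im=grab_frame("wrist"); cv2.imwrite("pics/w1.png",im); np.save("w1.npy",np.r_[o["position"],o["tool_rot"]]); print(o["position"],o["tool_rot"])
E
```

```text
[0.43996355 0.16947846 0.17069283] [-3.14146386e+00 -9.79909341e-04 -3.97638768e-02]
```

View pics/w1.png

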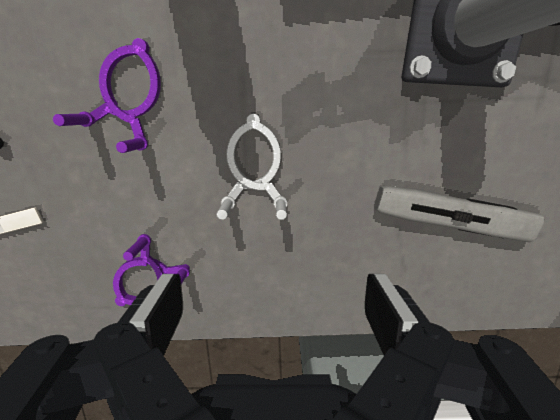

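The wrist view shows the ring's lug tops at (222,215) and (281,215) and its knuckle at (253,119). A small purple ring is at (140,280), with lug tops at about (130,255) and (187,270).

```bash
python3 - <<'E'
from h import *
p=np.load("w1.npy"); o=dict(position=p[:3],tool_rot=p[3:])
a=wpx2w(o,222,214,.046);b=wpx2w(o,281.5,214,.046);k=wpx2w(o,253,119,.008)
m=(a+b)/2; d=k-m
print(a,b,np.linalg.norm(a-b),k,m,np.linalg.norm(d[:2]),np.arctan2(d[1],d[0]),np.arctan2(a[1]-b[1],a[0]-b[0])-np.pi/2)
for u,v in((130,256),(187,270),(147,240),(120,146),(140,280)):print(u,v,wpx2w(o,u,v,.046)[:2],wpx2w(o,u,v,.005)[:2])
C=wpose(o)[0];print(C[:3,3])
E
```

```text
[0.44058097 0.21187955 0.046     ] [0.43859409 0.16277771 0.046     ] 0.04914201789932001 [0.51390162 0.18414888 0.008     ] [0.43958753 0.18732863 0.046     ] 0.0743820852650379 -0.04276184656960607 -0.040442466649703857
130 256 [0.40583219 0.29465698] [0.38725663 0.31577228]
187 270 [0.39045183 0.24716658] [0.36935037 0.26048265]
147 240 [0.42004952 0.27756728] [0.40380883 0.29587598]
120 146 [0.49879641 0.28565686] [0.49548816 0.3052941 ]
140 280 [0.38230795 0.28998716] [0.35986904 0.31033555]
[0.51894074 0.16608369 0.29565322]
```

>>> {"fn": "move_arm", "kwargs": {
  "moves": [
    [0, 18, -25, 0],
    [0, 18, -70, 0],
    [0, 18, -110, 0],
    [0, 18, -130, 0],
    [0, 18, -140, 0],
    [0, 18, -140, 0],
    [0, 18, -140, 0]
  ]
}}

```text
clock: 3.15
position: [0.4401, 0.1884, 0.0309]
tool_rot: [-3.141, -0.001, -0.039]
force: [-0.1, -0.4, 0.2]
grip_width: 0.0857
finger_force: 0.0
```

```bash
python3 - <<'E'
from h import *
o=monitor.observe(); im=grab_frame("wrist"); cv2.imwrite("pics/w2.png",im); print(o["position"],o["tool_rot"])
E
```

```text
[0.440062   0.18844268 0.0308751 ] [-3.14097954e+00 -1.15824370e-03 -3.86140055e-02]
```

View pics/w2.png

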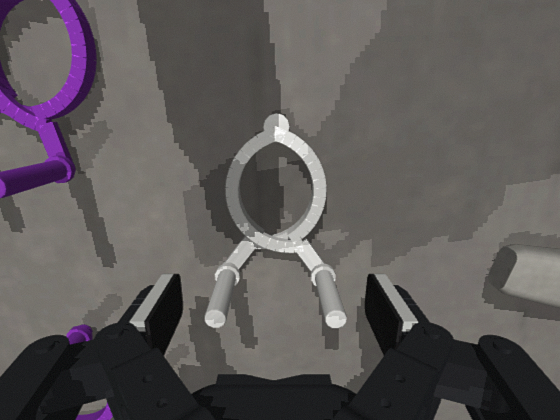

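The lugs stand centred between the pads, with tops at (215,318) and (335,318). Closing now.

>>> {"fn": "move_arm", "kwargs": {
  "moves": [
    [0, 0, 0, 0],
    [0, 0, 0, 0],
    [0, 0, 0, 0],
    [0, 0, 0, 0],
    [0, 0, 0, 0],
    [0, 0, 0, 0],
    [0, 0, 0, 0],
    [0, 0, 0, 0]
  ],
  "gripper": 0,
  "newtons": 30
}}

```text
clock: 4.2
position: [0.4397, 0.1895, 0.0308]
tool_rot: [-3.14, -0.001, -0.037]
force: [-5.9, 4.1, 18.8]
grip_width: 0.0172
finger_force: 28.9
```

```bash
python3 - <<'E'
from h import *
o=monitor.observe(); im=grab_frame("wrist"); cv2.imwrite("pics/w3.png",im); print(o["position"],o["tool_rot"],o["force"],o["grip_width"])
E
```

```text
[0.43967878 0.18953768 0.03076437] [-3.13997640e+00 -1.01167608e-03 -3.73191342e-02] [-5.86259597  4.057102   18.82035372] 0.01719249303328043
```

View pics/w3.png

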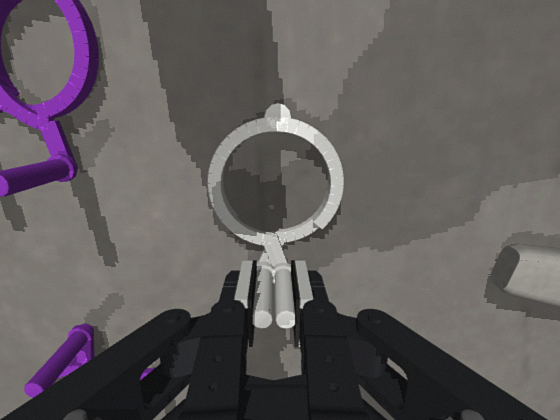

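The ring is spread to a round opening and both lugs are between the pads. Lifting it now.

>>> {"fn": "move_arm", "kwargs": {
  "moves": [
    [0, 0, 3, 0],
    [0, 0, 8, 0],
    [0, 0, 20, 0],
    [0, 0, 40, 0],
    [0, 0, 70, 0],
    [0, 0, 100, 0],
    [0, 0, 125, 0],
    [0, 0, 140, 0],
    [0, 0, 140, 0],
    [0, 0, 140, 0]
  ]
}}

```text
clock: 5.5
position: [0.4392, 0.1882, 0.1693]
tool_rot: [3.141, 0.001, -0.038]
force: [-0.8, 0.3, -0.4]
grip_width: 0.0165
finger_force: 29.3
```

```bash
python3 - <<'E'
from h import *
o=monitor.observe(); im=grab_frame("wrist"); s=grab_frame("side"); np.save("w4.npy",np.r_[o["position"],o["tool_rot"]])
print(o["position"],o["tool_rot"],o["force"],o["grip_width"])
u,v=w2px("side",o["position"]+[.04,0,-.03]).astype(int); print(u,v)
c=cv2.resize(s[max(0,v-60):v+60,u-60:u+60],(420,420),interpolation=cv2.INTER_CUBIC)
cv2.imwrite("pics/w4.png",np.hstack([im[:,90:450],c])); cv2.imwrite("pics/w4full.png",im)
E
```

```text
[0.439212   0.18817423 0.16927565] [ 3.14109577e+00  9.10436534e-04 -3.83069202e-02] [-0.78684289  0.26289384 -0.37024723] 0.016451447046345224
296 219
```

View pics/w4.png

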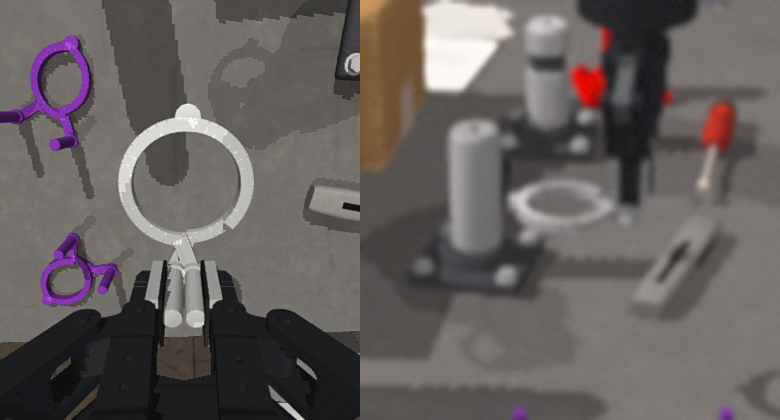

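```bash
cat >> h.py <<'E'
def hole(im):
    h=cv2.cvtColor(im,cv2.COLOR_BGR2HSV); m=((h[...,2]>150)&(h[...,1]<50)).astype(np.uint8)*255
    m=cv2.morphologyEx(m,cv2.MORPH_CLOSE,np.ones((5,5)))
    cs,hi=cv2.findContours(m,cv2.RETR_CCOMP,cv2.CHAIN_APPROX_NONE)
    c=[c for c,x in zip(cs,hi[0]) if x[3]>=0 and cv2.contourArea(c)>2000]
    out=[]
    for q in c:
        e=cv2.fitEllipse(q); out.append((e,cv2.boundingRect(q)))
    return out,m
E
python3 - <<'E'
from h import *
for n in("w3","w4full"):
    im=cv2.imread(f"pics/{n}.png"); r,m=hole(im); print(n,r)
    for v in range(95,125,3): print(v,"".join('#' if x else '.' for x in m[v,262:296]))
p=np.load("w4.npy"); o=dict(position=p[:3],tool_rot=p[3:])
R=Ro.from_euler("xyz",p[3:]).as_matrix()
# predicted image of a level 25mm circle at ring top (8mm above underside => 23 below TCP)
for h in(.023,.031,.027):
    t=np.linspace(0,2*np.pi,60)
    P=[ww2px(o,p[:3]+R@np.array([.046+.025*np.cos(a),.025*np.sin(a),h])) for a in t]
    print(h,cv2.fitEllipse(np.float32(P)), ww2px(o,p[:3]+R@np.array([.046+.031,0,h])))
E
```

```text
w3 []
95 ..................................
98 ..................................
101 ..................................
104 .............########.............
107 ........#################.........
110 .....#######################......
113 ....########################......
116 ...##########################.....
119 ##################################
122 ##################################
w4full [(((275.3052978515625, 181.4729766845703), (101.0747299194336, 112.09786987304688), 81.99463653564453), (220, 131, 112, 102))]
95 ..................................
98 ..................................
101 ..................................
104 ............#########.............
107 .......##################.........
110 ....########################......
113 ....#########################.....
116 ...##########################.....
119 ##################################
122 ##################################
0.023 ((273.0787353515625, 182.390869140625), (103.36055755615234, 105.33618927001953), 90.5597915649414) [272.99391624 116.79239528]
0.031 ((273.0999450683594, 179.1083984375), (98.7173843383789, 100.2667236328125), 90.62993621826172) [273.02099359 116.53065581]
0.027 ((273.089599609375, 180.71058654785156), (100.98576354980469, 102.73888397216797), 90.59231567382812) [273.00780983 116.65809484]
```

The ring is level and unchanged relative to the tool, with its centre about 46 mm ahead of the TCP and 1 mm to tool +y. Carrying it above the grooved stub.

>>> {"fn": "move_arm", "kwargs": {
  "moves": [
    [0, -10, 25, 0],
    [5, -40, 50, 0],
    [15, -80, 50, 0],
    [25, -130, 50, 0],
    [35, -180, 50, 0],
    [45, -230, 50, 0],
    [55, -280, 50, 0],
    [65, -330, 50, 0],
    [73, -380, 50, 0],
    [80, -420, 50, 0],
    [80, -440, 50, 0],
    [80, -440, 50, 0]
  ]
}}

```text
clock: 7.1
position: [0.519, -0.2524, 0.2192]
tool_rot: [-3.141, 0.001, -0.04]
force: [-0.8, 0.7, -2.9]
grip_width: 0.0162
finger_force: 29.4
```

>>> {"fn": "move_arm", "kwargs": {
  "moves": [
    [0, 0, 0, 0],
    [0, 0, 0, 0]
  ]
}}

```text
clock: 7.35
position: [0.5197, -0.2504, 0.22]
tool_rot: [-3.141, -0.0, -0.037]
force: [0.9, 0.9, -0.6]
grip_width: 0.017
finger_force: 29.4
```

```bash
python3 - <<'E'
from h import *
o=monitor.observe(); im=grab_frame("wrist"); np.save("w5.npy",np.r_[o["position"],o["tool_rot"]])
cv2.imwrite("pics/w5.png",im); print(o["position"],o["tool_rot"],o["force"],o["grip_width"]); 
E
```

```text
[ 0.5197347  -0.25037875  0.22001259] [-3.14123211e+00 -2.44972283e-06 -3.65879648e-02] [ 0.87864571  0.90755244 -0.5769496 ] 0.016967436301202062
```

View pics/w5.png

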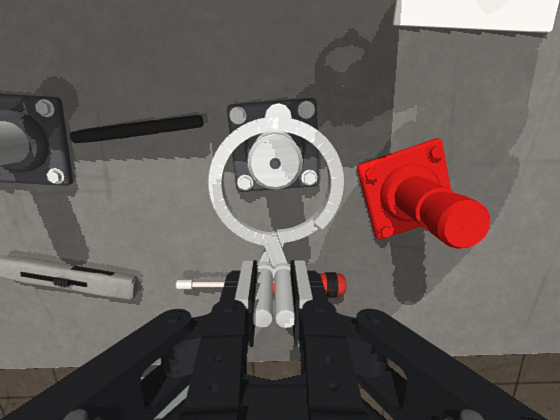

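The shaft's end, with its centre dot at (275,163), shows through the ring's opening, whose centre is at about (276,182).

```bash
python3 - <<'E'
from h import *
p=np.load("w5.npy"); o=dict(position=p[:3],tool_rot=p[3:])
im=cv2.imread("pics/w5.png"); 
g=im[150:176,262:288].min(2).astype(int); ys,xs=np.where(g<90); print("dot",xs.mean()+262,ys.mean()+150,len(xs))
s=wpx2w(o,xs.mean()+262,ys.mean()+150,.12)
for e in hole(cv2.imread("pics/w4full.png"))[0]: c=e[0][0]
r=wpx2w(o,c[0],c[1],p[2]-.027)
print(s,r,(s-r)*1e3)
E
```

```text
dot 274.63793103448273 162.9655172413793 58
[ 0.56432307 -0.25297563  0.12      ] [ 0.56653322 -0.25316295  0.19301259] [ -2.21015274   0.18732429 -73.01258701]
```

>>> {"fn": "move_arm", "kwargs": {
  "moves": [
    [-1, 0, -15, 0],
    [-2, 0, -35, 0],
    [-2, 0, -52, 0],
    [-2, 0, -58, 0],
    [-2, 0, -58, 0],
    [-2, 0, -58, 0],
    [-2, 0, -58, 0]
  ]
}}

```text
clock: 8.28
position: [0.5178, -0.2517, 0.1625]
tool_rot: [3.141, -0.001, -0.038]
force: [-0.8, 0.7, -0.4]
grip_width: 0.0166
finger_force: 29.5
```

```bash
python3 - <<'E'
from h import *
o=monitor.observe(); im=grab_frame("wrist"); s=grab_frame("side"); np.save("w6.npy",np.r_[o["position"],o["tool_rot"]])
u,v=w2px("side",[.565,-.253,.11]).astype(int); print(u,v)
c=cv2.resize(s[v-35:v+35,u-35:u+35],(420,420),interpolation=cv2.INTER_CUBIC)
cv2.imwrite("pics/w6.png",np.hstack([cv2.resize(im[90:300,180:370],(380,420),interpolation=cv2.INTER_CUBIC),c])); cv2.imwrite("pics/w6full.png",im)
print(o["position"],o["tool_rot"],o["force"],o["grip_width"])
g=im.min(2).astype(int)[150:210,255:300]; ys,xs=np.where(g<70); print("dot",xs.mean()+255,ys.mean()+150,len(xs),xs.std(),ys.std())
sh=wpx2w(o,xs.mean()+255,ys.mean()+150,.12); r=wpx2w(o,275.3,181.5,o["position"][2]-.027); print(sh,r,(sh-r)*1e3)
E
```

```text
289 167
[ 0.5177778  -0.25173739  0.16249822] [ 3.14131218e+00 -8.14665331e-04 -3.83335994e-02] [-0.80407217  0.66567315 -0.43900429] 0.01657826306305483
dot 272.77777777777777 173.33333333333334 36 5.5583326392358945 5.354126134736337
[ 0.56575265 -0.25340706  0.12      ] [ 0.56457188 -0.25461859  0.13549822] [  1.1807707    1.21152571 -15.49821889]
```

View pics/w6.png

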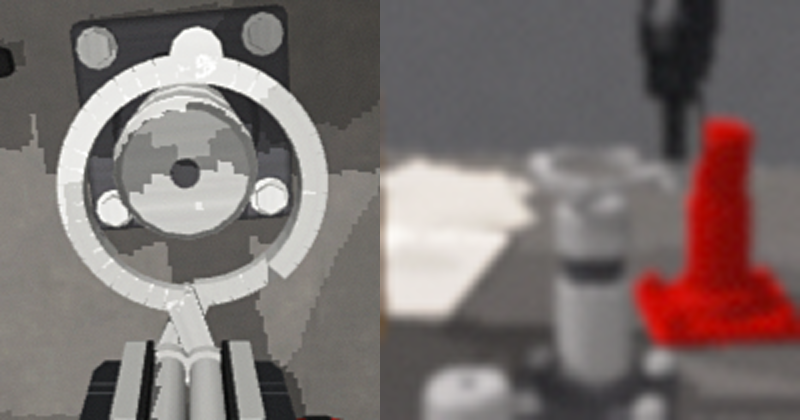

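The shaft's dot is at (272.5,176.4) and the ring's hole centre is at (275.5,181.5). The ring is level in the side view. It needs a correction of about -0.5 mm in x and +1.5 mm in y.

>>> {"fn": "move_arm", "kwargs": {
  "moves": [
    [-0.5, 1.5, 0, 0],
    [-0.5, 1.5, 0, 0],
    [-0.5, 1.5, -2, 0],
    [-0.5, 1.5, -2, 0]
  ]
}}

```text
clock: 8.88
position: [0.517, -0.2501, 0.1598]
tool_rot: [-3.142, 0.0, -0.038]
force: [-0.1, 0.0, -0.8]
grip_width: 0.0164
finger_force: 29.5
```

```bash
cat >> h.py <<'E'
def dot(im,u,v,r=9):
    g=im.min(2).astype(float)[v-r:v+r+1,u-r:u+r+1]; m=(g<(g.min()+np.median(g))/2).astype(np.uint8)
    n,l,st,ce=cv2.connectedComponentsWithStats(m); i=1+np.argmax(st[1:,4]); return ce[i]+[u-r,v-r],st[i,4]
E
python3 - <<'E'
from h import *
old=cv2.imread("pics/w6full.png"); p=np.load("w6.npy"); a=dict(position=p[:3],tool_rot=p[3:])
for k in range(2):
    o=monitor.observe(); im=grab_frame("wrist")
    for q,w,uv in((a,old,(272,176)),(o,im,(275,175))):
        d,n=dot(w,*uv); sh=wpx2w(q,*d,.12); r=wpx2w(q,275.5,181.5,q["position"][2]-.027); print(d,n,sh,(sh-r)*1e3)
    print(o["position"],o["force"],o["grip_width"])
cv2.imwrite("pics/w7.png",im)
E
```

```text
[271.86619718 175.98591549] 142 [ 0.5643453  -0.25286415  0.12      ] [ -0.22202492   1.8512855  -15.49821889]
[275.13375796 175.49044586] 157 [ 0.56422149 -0.25297933  0.12      ] [  0.48401588   0.09959962 -12.78830929]
[ 0.51696518 -0.25011781  0.15978831] [-0.06997297  0.02226325 -0.83323829] 0.01643393913706414
[271.86619718 175.98591549] 142 [ 0.56434538 -0.25286419  0.12      ] [ -0.22202567   1.85128403 -15.49821889]
[275.13375796 175.49044586] 157 [ 0.56424352 -0.25299389  0.12      ] [  0.47006684   0.09934312 -12.86570508]
[ 0.51700007 -0.25012699  0.15986571] [-0.07164101  0.11719232 -0.5312768 ] 0.01641480434396632
```

Centred within 0.5 mm. Lowering slowly.

>>> {"fn": "move_arm", "kwargs": {
  "moves": [
    [0.4, 0, -4, 0],
    [0.4, 0, -9, 0],
    [0.4, 0, -14, 0],
    [0.4, 0, -19, 0],
    [0.4, 0, -24, 0],
    [0.4, 0, -24, 0],
    [0.4, 0, -24, 0]
  ]
}}

```text
clock: 9.85
position: [0.5175, -0.2501, 0.1361]
tool_rot: [3.142, -0.0, -0.038]
force: [-0.1, 0.4, -0.8]
grip_width: 0.0167
finger_force: 29.5
```

```bash
python3 - <<'E'
from h import *
o=monitor.observe(); im=grab_frame("wrist"); cv2.imwrite("pics/w8.png",im)
d,n=dot(im,275,183); sh=wpx2w(o,*d,.12); r=wpx2w(o,275.5,181.5,o["position"][2]-.027); print(d,n,sh,(sh-r)*1e3,o["position"],o["force"])
E
```

```text
[276.18699187 186.97560976] 123 [ 0.56404914 -0.25335378  0.12      ] [-0.20746317 -0.23937641 10.94977935] [ 0.51747901 -0.25014626  0.13605022] [-0.05483974  0.36450759 -0.75236791]
```

>>> {"fn": "move_arm", "kwargs": {
  "moves": [
    [0, 0, -5, 0],
    [0, 0, -10, 0],
    [0, 0, -15, 0],
    [0, 0, -20, 0],
    [0, 0, -24, 0],
    [0, 0, -24, 0],
    [0, 0, -24, 0],
    [0, 0, -24, 0]
  ]
}}

```text
clock: 10.9
position: [0.5175, -0.2501, 0.1122]
tool_rot: [3.142, -0.0, -0.038]
force: [-0.2, 0.8, -0.6]
grip_width: 0.0165
finger_force: 29.5
```

```bash
python3 - <<'E'
from h import *
o=monitor.observe(); im=grab_frame("wrist"); s=grab_frame("side"); cv2.imwrite("pics/w9full.png",im)
d,n=dot(im,277,197,11); sh=wpx2w(o,*d,.12); r=wpx2w(o,275.5,181.5,o["position"][2]-.027); print(d,n,sh,(sh-r)*1e3,o["position"],o["force"],o["tool_rot"])
print("side px groove mid, ring_mid expected",w2px("side",[.5642,-.2532,.085]))
u,v=289,172
c=cv2.resize(s[v-35:v+35,u-35:u+35],(420,420),interpolation=cv2.INTER_CUBIC)
cv2.imwrite("pics/w9.png",np.hstack([cv2.resize(im[90:300,180:370],(380,420),interpolation=cv2.INTER_CUBIC),c]))
E
```

```text
[280.17699115 202.02654867] 113 [ 0.56365621 -0.25464924  0.12      ] [-0.6456364  -1.55807023 34.83376875] [ 0.51752091 -0.25012684  0.11216623] [-0.15088859  0.79116646 -0.55896375] [ 3.14151948e+00 -2.35385684e-04 -3.81663784e-02]
side px groove mid, ring_mid expected [289.46757075 174.96765234]
```

View pics/w9.png

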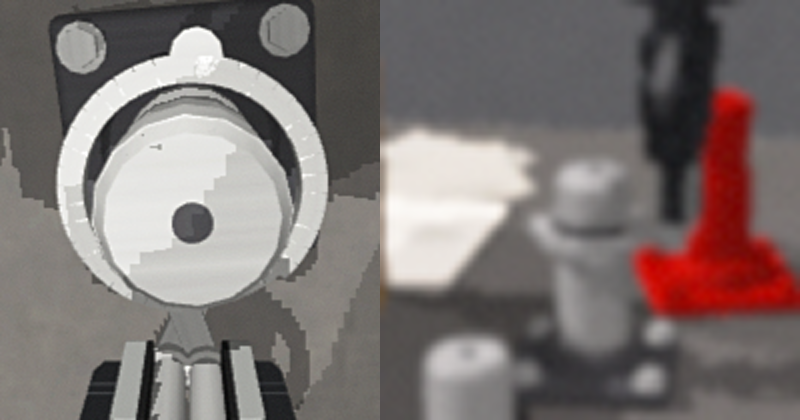

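The final picture shows the ring round the groove. The shaft's dot is at (276,201), which is where a centred shaft should appear. In the side view the ring sits at its expected pixel, level, with no contact force. Handing in.

```bash
python3 -c "
from h import *
print(bot.job_done())"
```

```text
the job is handed in; nothing more can be done
None
```

The job is handed in: the steel ring is held spread by its lugs, level at the middle of the grooved stub's groove and centred to within about 1 mm by camera, with no contact force seen, at about 11 s of the 38 s allowed; no verdict was returned.

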